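# Tap the carrier home in a covered engraving jig

## Robot

A 7-joint arm with a two-finger parallel gripper is mounted at the origin on the work surface. World frame = base frame: x ahead of the robot, y to its left, z up, the work surface at z = 0. Lengths are in m, angles in degrees, forces in N, time in s.
With the tool pointing down it reaches from about 0.425 to 0.875 m from the base axis. Payload 8.4 kg.
Tool frame: the origin (TCP) lies midway between the tips of the shut fingers; the grasp point (between the pads) lies 19 mm behind it (pinch_z is the distance from the TCP to the grasp point, in m); y points along the fingers, x is the direction in which the jaws open and shut, and the axes are right-handed (so a half turn about y gives the same grasp; the last joint's range is limited). The gripper opens to 85 mm and grips with 20 to 120 N. Pads are 22 mm wide; open, the fingers measure 114 mm over their backs; the gripper's body (76 mm by 85 mm) begins 54 mm behind the grasp point. The pads swing forward as they close: fully open they stand 13 mm farther back than shut.
Start: joints at [64.446, 19.091, 2.286, 83.961, -0.768, 76.965, -3.352], TCP at [0.221, -0.611, 0.231] pointing down, gripper open.
Joint ranges: [-147.57, 147.57], [-21.85, 119.76], [-74.77, 79.35], [14.55, 137.4], [-85.83, 265.84], [4.83, 119.75], [-152.11, 152.11]. Speed limits (degrees/s): [127.2, 127.2, 159.86, 159.86, 180, 180, 180].

## Interface

Orientations are given as [roll, pitch, yaw] about the fixed x, y, z axes, in that order (R = Rz(yaw) Ry(pitch) Rx(roll)).
In Python, from plant import observe, read_camera, finish_job, pinch_z gives the robot as it stands. The module is installed in compiled form; this text tells all that it offers.
- The arm moves only by the shell command python3 -m inch 'ROWS' [FORCE]. ROWS is JSON, a list that holds one entry, the list of rows, each a list of 7 numbers: the finger opening in mm, from 0 to 85.4, then the shift along the tool's x, y, z in mm, then the turn, a rotation vector about the tool's x, y, z in degrees. In form: [[[fingers, x, y, z, rx, ry, rz], ...]]. A call has exactly 8 rows; each row shifts and turns the pose as measured when the row begins, along the tool's axes as they then stand; what a row does not reach is not made up. A row lasts 1/10 s, in which the tool goes at most 50 mm and 8.59 degrees, less where a joint would pass 70% of its speed; a pose out of reach is approached as far as the arm can. A call is refused whole if a number of a shift passes 50 or a number of a turn 8.59, either way. A call with a gripper value outside its range is refused whole. The fingers move at their own pace and stop on an object; FORCE is the grip in N (left out, the last holds). Time passes only in rows, so rows that do not move let the fingers close, or fill a call up. It gives the time, the measured TCP pose, the force and the opening at its end, in the units of the state.
- observe(): the state, without advancing time (a new reading comes with each control period).
- read_camera(name): name is "side" or "top"; returns a dict with "image" (420x560x3 uint8, red, green, blue), "vertical_fov" (degrees; the focal length in pixels is half the picture's height over the tangent of half this angle, whatever the lens; pixels are square), "cx", "cy" (the principal point, pixels), "rvec" (rotation vector, rad) and "tvec" (3), from world to camera coordinates, as OpenCV has them. Camera axes: x right, y down, z forward; pixel columns grow to the right and rows downward; lengths in m; the calibration is good to about 2 mm. A picture is of the moment at which its call begins. There is no depth.
- finish_job(): hands the job in, once; it reports no verdict.
The state is a dict: "t": time; "q": joint angles; "qvel": joint speeds; "joint_torque": joint torques, N m; "ee_pos": TCP position; "orientation": TCP orientation; "contact_force": force on the tool from outside, world axes, zero at the start; "wrist_torque": the same for the moment, N m; "opening": finger opening in m.
Only numpy, scipy, OpenCV 4.12 (cv2) and the standard library are available. Lean on these libraries where they do the work, as an engineer would, in place of code of your own. Each camera call takes 0.05 s, during which the arm holds its last target.

## Task

Pick up the wooden-handled tapping bar and, with its metal nose, nudge the aluminium carrier along its channel under the jig's cover in small gentle taps until it is fully home against the stop hidden inside. Feel for the stop and do not shift it, do not touch the carrier with the fingers, then lay the bar flat on its cork mat again and let go, leaving the carrier against the stop and everything else on the bench undisturbed.

Things in the scene. Friction and masses are not known exactly. Their poses are not given: they have to be found in the camera images.
- jig: Covered engraving jig fixed to the bench: aluminium base plate 250 x 130 x 8 mm (top at z = 8 mm). Origin: on the bench, centre of the plate's open (entry) edge; x runs along the channel into the cover, y across, z up. Two rails 62 mm apart, 14 mm high, run along the channel from x = 10 mm on.
- jig_mouth (a point): Middle of the upper edge of the mouth where the channel enters the grey box-shaped cover: jig x = 105 mm, z = 46 mm. The cover is 145 mm long, 130 mm wide, its top at z = 110 mm.
- jig_cover (a point): Top centre of the cover. In the channel below it, out of sight, an adjustable stop is set with its face anywhere from jig x = 135 to 160 mm, new each time. Only friction holds it: at 15 N it slides away, so a push of 10 N with the bar is safe, one over about 17 N shifts it, and more than 2.5 mm of shift spoils it.
- carrier: Loose aluminium carrier with a wooden blank on top, 70 x 58 mm, 33 mm high, about 0.35 kg, between the rails on the base plate with 2 mm of play each side. Origin: centre of its underside; x points along the channel to the cover. It starts 30 to 80 mm short of the stop; its rear end stays outside the cover even when home. It slides at 1 to 4 N and stays where it is left.
- carrier_rear (a point): Middle of the carrier's flat rear face (the end to tap), 22 mm above the carrier's underside (z = 30 mm when in the channel).
- bar: Loose tapping bar, 185 mm long, 0.12 kg: dark wooden handle 110 mm long and 26 mm square, then a round aluminium nose 14 mm in diameter and 75 mm long with a flat end. Origin: on the underside of the handle, under the grip point; x points along the bar towards the nose, z up. The handle reaches from x = -80 to 30 mm, the nose from 30 to 105 mm. It starts flat on the cork mat.
- bar_grip (a point): Grip point in the middle of the handle's section, 13 mm above its underside, near the centre of mass; grasp across the handle (26 mm) from above. 17 mm above the bench when the bar lies on the mat.
- bar_nose (a point): Centre of the flat end of the nose, 105 mm ahead of the grip point, on the bar's axis.
- mat: Cork mat fixed to the bench, 260 x 130 x 4 mm. Origin: centre of its underside; x along its length.
- tape: Bystander: roll of paper tape lying flat, 72 mm across, 24 mm high, beside the mat. Origin: centre of underside.
- coasters: Bystander: stack of square wooden coasters, 90 x 90 x 36 mm, beside the jig. Origin: centre of underside.
- squeegee: Bystander: white plastic squeegee card lying flat, 100 x 70 mm, 13 mm high. Origin: centre of underside.
- mug: Bystander: white mug, 80 mm across, 95 mm high. Origin: centre of underside.
- jar: Bystander: glass jar with black lid, 64 mm across, 80 mm high. Origin: centre of underside.
- screwdriver: Bystander: black-handled screwdriver about 0.2 m long, lying beyond the mat.
- roll: Bystander: white roll of film standing upright, 60 mm across, 160 mm high. Origin: centre of underside.
There are look-alikes about, which are no part of the job. Leave any orange or red look-alike of the carrier alone.

How it is judged:
By the outcome, as a careful person would: the job done as asked, in the order asked, and still so for the second after the job is handed in, with the robot touching nothing.
It also fails if it takes over 61 s, if anything falls off the work surface, if the arm or the gripper's body presses on something with over 40 N, if the wrist force passes 120 N, or if a joint passes its speed limit or range.

## Working session

There is one attempt and no reset: what is moved stays moved. The work goes in short steps, Python scripts to look and compute and a shell command to move; the robot and the scene stay as the last step left them, time stands still between calls to the robot, and variables do not carry over. Pictures are saved under pics/ and viewed, and the job is handed in when it is done.

```bash
mkdir -p pics; cat > h.py <<'E'
import numpy as np, cv2
from plant import observe, read_camera, pinch_z
from scipy.spatial.transform import Rotation as R
def cam(name):
    c=read_camera(name); im=c["image"]; f=im.shape[0]/2/np.tan(np.radians(c["vertical_fov"])/2)
    K=np.array([[f,0,c["cx"]],[0,f,c["cy"]],[0,0,1]]); return im,K,np.array(c["rvec"],float),np.array(c["tvec"],float)
def ray(C,u,v,z):
    im,K,r,t=C; Rm=cv2.Rodrigues(r)[0]; o=-Rm.T@t; d=Rm.T@np.linalg.inv(K)@np.array([u,v,1]); return o+d*(z-o[2])/d[2]
def proj(C,p):
    im,K,r,t=C; return cv2.projectPoints(np.array(p,float).reshape(-1,1,3),r,t,K,None)[0].reshape(-1,2)
def save(im,n): cv2.imwrite("pics/"+n+".png",cv2.cvtColor(im,cv2.COLOR_RGB2BGR))
E
python3 - <<'E'
from h import *
import pickle
for n in("top","side"):
    C=cam(n); save(C[0],n+"0"); pickle.dump(C,open(n+"0.pkl","wb")); print(n,C[1][0,0],C[1][:2,2],-cv2.Rodrigues(C[2])[0].T@C[3])
o=observe()
for k in o: print(k,np.round(o[k],3))
print(pinch_z)
E
```

```text
top 460.838775373463 [279.55627535 206.02031757] [0.39511047 0.027657   1.40606437]
side 475.5447092937646 [285.40719678 210.49770738] [ 0.45013885 -0.85328611  0.83891058]
t 0.1
q [64.448 19.128  2.286 84.007 -0.769 76.965 -3.354]
qvel [ 0.068 -0.021  0.043 -0.149  0.068 -0.074 -0.043]
joint_torque [ 4.0000e-03 -6.6002e+01  1.3700e+00 -4.0647e+01  1.7000e-02  9.0000e-03
 -0.0000e+00]
ee_pos [ 0.221 -0.611  0.231]
orientation [-9.0005e+01  8.4000e-02 -7.0137e+01]
contact_force [ 0.463  1.195 -0.63 ]
wrist_torque [-0.03  -0.055 -0.024]
opening 0.085
0.0187
```

View pics/top0.png

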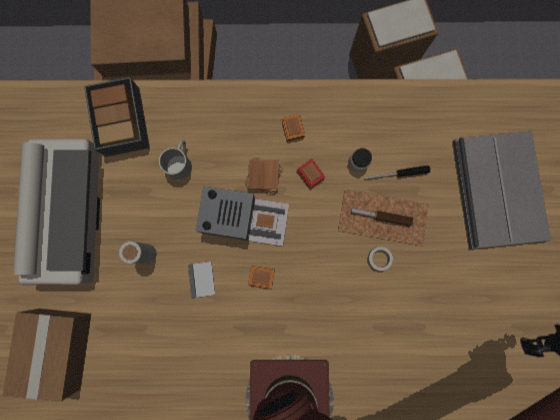

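View pics/side0.png

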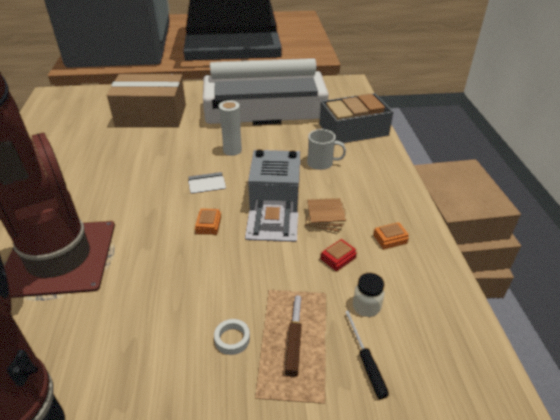

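```bash
python3 - <<'E'
from h import *
import pickle
T=pickle.load(open("top0.pkl","rb"));S=pickle.load(open("side0.pkl","rb"))
a=T[0][170:260,185:305]; b=T[0][180:250,330:440]
save(cv2.resize(a,None,fx=6,fy=6,interpolation=cv2.INTER_CUBIC),"tj")
save(cv2.resize(b,None,fx=7,fy=7,interpolation=cv2.INTER_CUBIC),"tb")
save(cv2.resize(S[0][140:260,220:360],None,fx=5,fy=5,interpolation=cv2.INTER_CUBIC),"sj")
save(cv2.resize(S[0][280:400,230:350],None,fx=5,fy=5,interpolation=cv2.INTER_CUBIC),"sb")
E
```

```text
(no output)
```

View pics/tj.png

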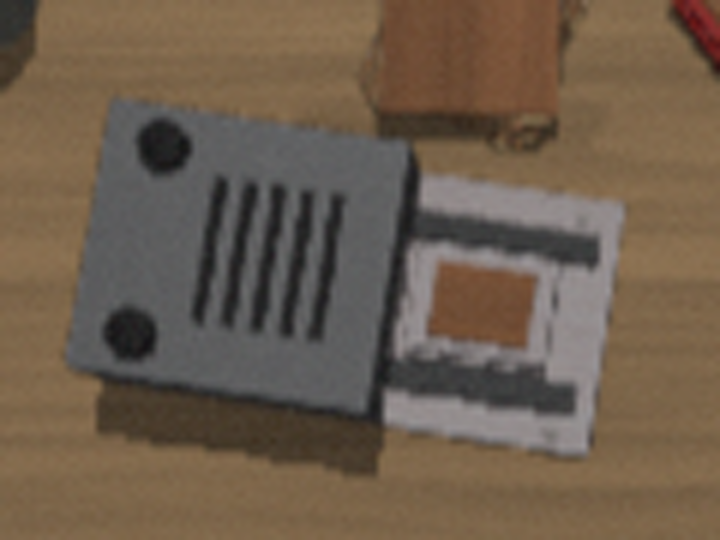

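View pics/tb.png

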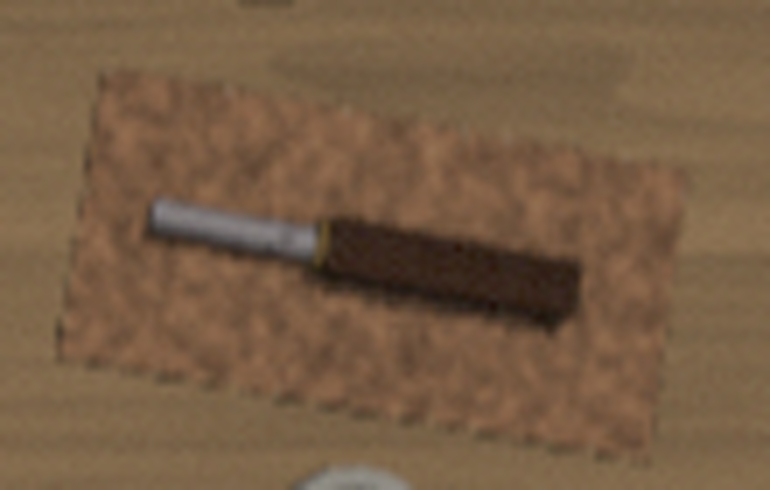

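View pics/sj.png

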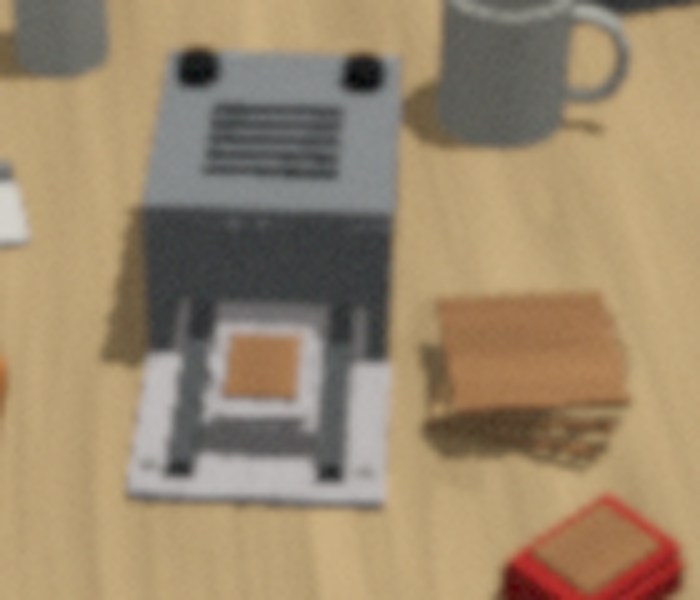

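View pics/sb.png

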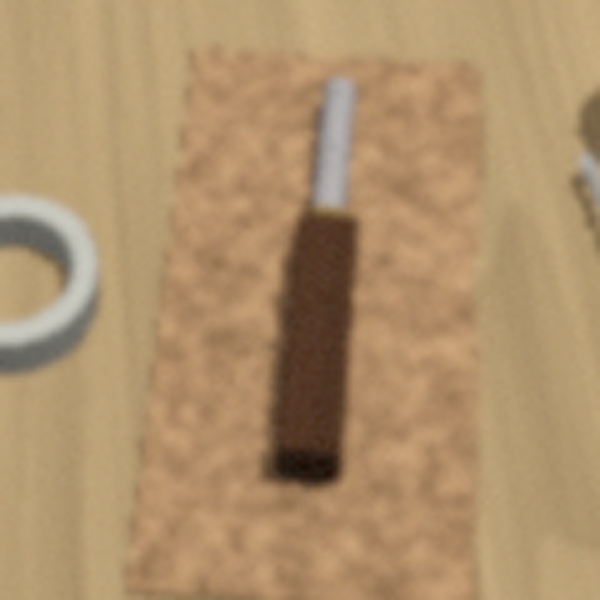

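```bash
cat > m.py <<'E'
from h import *
import pickle
T=pickle.load(open("top0.pkl","rb"));S=pickle.load(open("side0.pkl","rb"))
def tj(x,y,z): return ray(T,(x+.5)/6-.5+185,(y+.5)/6-.5+170,z)
def tb(x,y,z): return ray(T,(x+.5)/7-.5+330,(y+.5)/7-.5+180,z)
def sj(x,y,z): return ray(S,(x+.5)/5-.5+220,(y+.5)/5-.5+140,z)
def sb(x,y,z): return ray(S,(x+.5)/5-.5+230,(y+.5)/5-.5+280,z)
ang=lambda v: np.degrees(np.arctan2(v[1],v[0]))
P=lambda n,v: print(n,np.round(np.array(v)*1000,1))
a,b=tj(623,202,.008),tj(588,457,.008); P("T entry corners",[a,b,(a+b)/2]); print(np.linalg.norm(a-b),ang(a-b)+90)
c=[tj(*p,.11) for p in((112,98),(412,142),(368,412),(68,368))]
P("cover",c); d=c[0]-c[1]+c[3]-c[2]; print("cover ang",ang(d),np.linalg.norm(d)/2,"ctr",np.mean(c,0))
a,b=sj(130,490,.008),sj(385,498,.008); P("S entry",[a,b,(a+b)/2]); print(np.linalg.norm(a-b),ang(b-a)+90)
c=[sj(*p,.11) for p in((172,52),(402,57),(390,212),(147,208))]
P("S cover",c); d=c[0]-c[3]+c[1]-c[2]; print("ang",ang(d),np.linalg.norm(d)/2,"ctr",np.mean(c,0))
# carrier
a,b=tj(558,262,.041),tj(545,375,.041); P("T carrier rear",[a,b,(a+b)/2])
a,b=sj(208,422,.041),sj(310,427,.041); P("S carrier rear top",[a,b,(a+b)/2])
# bar
n=tb(152,216,.020);bk=tb(574,290,.030);P("T nose/back",[n,bk]);print(np.linalg.norm(n-bk),ang(n-bk))
h1=tb(320,245,.030);P("T handle front mid",h1)
n=sb(342,78,.022);hf=sb(329,212,.030);hb=sb(308,453,.030);P("S nose, hf, hb",[n,hf,hb]);print(ang(hf-hb),np.linalg.norm(hf-hb))
P("mat T",[tb(*p,.004) for p in((103,73),(685,172),(652,458),(60,358))])
P("mat S",[sb(*p,.004) for p in((192,50),(480,65))])
E
python3 m.py
```

```text
T entry corners [[579.1  -1.9   8. ]
 [449.6  16.6   8. ]
 [514.4   7.3   8. ]]
0.13090436574661513 81.89691562018899
cover [[616.4 242.6 110. ]
 [594.8 100.1 110. ]
 [467.  120.3 110. ]
 [488.1 261.1 110. ]]
cover ang 81.41030140690921 0.14329121061794584 ctr [0.54157724 0.18103281 0.11      ]
S entry [[452.3  16.9   8. ]
 [579.3  -1.8   8. ]
 [515.8   7.5   8. ]]
0.12839898674829311 81.64470268645235
S cover [[491.3 257.3 110. ]
 [617.3 240.1 110. ]
 [592.5 100.2 110. ]
 [470.1 115.7 110. ]]
ang 80.72501340569937 0.1426412918030561 ctr [0.54280748 0.17834156 0.11      ]
T carrier rear [[544.9  31.3  41. ]
 [488.7  37.9  41. ]
 [516.8  34.6  41. ]]
S carrier rear top [[493.2  27.4  41. ]
 [543.5  18.6  41. ]
 [518.3  23.   41. ]]
T nose/back [[ 554.9 -191.9   20. ]
 [ 521.2 -370.4   30. ]]
0.18189713497231136 79.29953399863858
T handle front mid [ 541.  -262.1   30. ]
S nose, hf, hb [[ 557.8 -191.1   22. ]
 [ 542.4 -266.6   30. ]
 [ 520.8 -374.3   30. ]]
78.68304829111132 0.10983895333838604
mat T [[ 620.2 -174.3    4. ]
 [ 575.4 -428.6    4. ]
 [ 450.4 -408.8    4. ]
 [ 494.7 -152.9    4. ]]
mat S [[ 494.8 -153.6    4. ]
 [ 622.9 -175.5    4. ]]
```

```bash
cat > plan.py <<'E'
import sys
from h import *
# usage: x y z yaw(mm,deg) -> total, rows for 8
o=observe(); p=o["ee_pos"]; rp=np.array(o["orientation"]); 
def main(x,y,z,yaw,n=8):
    p=np.array(o["ee_pos"])*1000; Rm=R.from_euler("xyz",rp,degrees=True)
    g=R.from_euler("xyz",[-90,0,yaw],degrees=True)
    d=np.array([x,y,z])-p; rv=(Rm.inv()*g).as_rotvec(degrees=True)
    print("pos",np.round(p,1),"rpy",np.round(rp,2),"F",np.round(o["contact_force"],1),"t",round(o["t"],2),"open",round(o["opening"]*1000,1))
    print("d tool now",np.round(Rm.inv().apply(d),1),"rv",np.round(rv,2))
    for k in range(n):
        print(np.round((Rm.inv().apply(d/n)),0), np.round(rv/n,1)); Rm=Rm*R.from_rotvec(rv/n,degrees=True)
a=[float(v) for v in sys.argv[1:]]; main(*a[:4],n=int(a[4]) if len(a)>4 else 8)
E
python3 plan.py 536 -294 120 -11 10
python3 - <<'E'
from m import *
for z in(.008,.012): P("S car bottom",[sj(205,455,z),sj(312,458,z)])
for z in (.031,.036,.041): P("S top edge",[sj(208,422,z)+0])
save(cv2.resize(S[0][195:245,240:310],None,fx=10,fy=10,interpolation=cv2.INTER_CUBIC),"sc")
save(cv2.resize(T[0][195:250,245:295],None,fx=10,fy=10,interpolation=cv2.INTER_CUBIC),"tc")
E
```

```text
pos [ 220.7 -610.9  230.5] rpy [-9.001e+01  8.000e-02 -7.014e+01] F [ 0.5  1.2 -0.6] t 0.1 open 84.9
d tool now [-190.8  110.7  404.2] rv [-4.000e-02 -5.914e+01 -8.000e-02]
[-19.  11.  40.] [-0.  -5.9 -0. ]
[-15.  11.  42.] [-0.  -5.9 -0. ]
[-10.  11.  43.] [-0.  -5.9 -0. ]
[-6. 11. 44.] [-0.  -5.9 -0. ]
[-1. 11. 45.] [-0.  -5.9 -0. ]
[ 3. 11. 45.] [-0.  -5.9 -0. ]
[ 8. 11. 44.] [-0.  -5.9 -0. ]
[12. 11. 43.] [-0.  -5.9 -0. ]
[17. 11. 41.] [-0.  -5.9 -0. ]
[21. 11. 39.] [-0.  -5.9 -0. ]
T entry corners [[579.1  -1.9   8. ]
 [449.6  16.6   8. ]
 [514.4   7.3   8. ]]
0.13090436574661513 81.89691562018899
cover [[616.4 242.6 110. ]
 [594.8 100.1 110. ]
 [467.  120.3 110. ]
 [488.1 261.1 110. ]]
cover ang 81.41030140690921 0.14329121061794584 ctr [0.54157724 0.18103281 0.11      ]
S entry [[452.3  16.9   8. ]
 [579.3  -1.8   8. ]
 [515.8   7.5   8. ]]
0.12839898674829311 81.64470268645235
S cover [[491.3 257.3 110. ]
 [617.3 240.1 110. ]
 [592.5 100.2 110. ]
 [470.1 115.7 110. ]]
ang 80.72501340569937 0.1426412918030561 ctr [0.54280748 0.17834156 0.11      ]
T carrier rear [[544.9  31.3  41. ]
 [488.7  37.9  41. ]
 [516.8  34.6  41. ]]
S carrier rear top [[493.2  27.4  41. ]
 [543.5  18.6  41. ]
 [518.3  23.   41. ]]
T nose/back [[ 554.9 -191.9   20. ]
 [ 521.2 -370.4   30. ]]
0.18189713497231136 79.29953399863858
T handle front mid [ 541.  -262.1   30. ]
S nose, hf, hb [[ 557.8 -191.1   22. ]
 [ 542.4 -266.6   30. ]
 [ 520.8 -374.3   30. ]]
78.68304829111132 0.10983895333838604
mat T [[ 620.2 -174.3    4. ]
 [ 575.4 -428.6    4. ]
 [ 450.4 -408.8    4. ]
 [ 494.7 -152.9    4. ]]
mat S [[ 494.8 -153.6    4. ]
 [ 622.9 -175.5    4. ]]
S car bottom [[491.6  38.9   8. ]
 [545.9  31.1   8. ]]
S car bottom [[491.4  34.6  12. ]
 [545.4  26.9  12. ]]
S top edge [[493.7  38.4  31. ]]
S top edge [[493.4  32.9  36. ]]
S top edge [[493.2  27.4  41. ]]
```

View pics/sc.png

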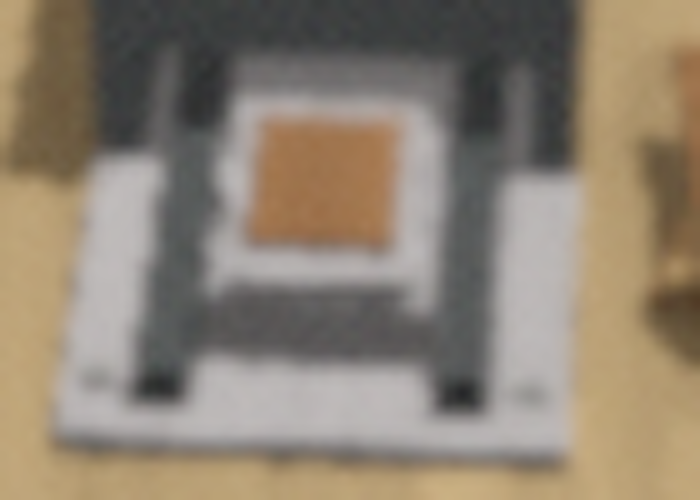

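View pics/tc.png

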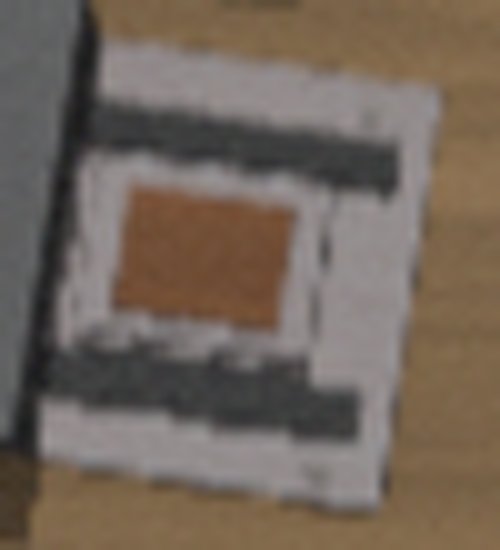

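```bash
python3 -m inch '[[[85,-22,5,45,0,-7,0],[85,-15,5,47,0,-7,0],[85,-8,5,48,0,-7,0],[85,-2,8,49,0,-7,0],[85,4,8,49,0,-7,0],[85,10,8,48,0,-7,0],[85,15,8,45,0,-7,0],[85,18,8,42,0,-7,0]]]'; python3 plan.py 536 -294 60 -11 6
```

```text
t: 0.9
ee_pos: [0.4955, -0.3376, 0.171]
orientation: [-90.1, 0.3, -12.9]
contact_force: [0.1, -1.0, -1.0]
opening: 0.0847
pos [ 495.5 -337.6  171. ] rpy [-90.08   0.32 -12.94] F [ 0.1 -1.  -1. ] t 0.9 open 84.7
d tool now [ 30.4 110.8  51.7] rv [ 0.08 -1.94 -0.32]
[ 5. 18.  9.] [ 0.  -0.3 -0.1]
[ 5. 18.  9.] [ 0.  -0.3 -0.1]
[ 5. 18.  9.] [ 0.  -0.3 -0.1]
[ 5. 18.  9.] [ 0.  -0.3 -0.1]
[ 5. 18.  8.] [ 0.  -0.3 -0.1]
[ 5. 19.  8.] [ 0.  -0.3 -0.1]
```

```bash
python3 -m inch '[[[80,5,15,9,0,-0.4,-0.1],[75,6,17,10,0,-0.4,-0.1],[70,6,17,10,0,-0.4,-0.1],[65,6,17,10,0,-0.4,-0.1],[60,5,17,9,0,-0.3,-0.1],[60,3,15,5,0,0,0],[60,0,6,0,0,0,0],[60,0,0,0,0,0,0]]]'; python3 plan.py 536 -294 8 -11 4
python3 - <<'E'
from h import *
for n in("top","side"):
    C=cam(n); o=observe(); u=proj(C,np.array(o["ee_pos"]))[0].astype(int); print(n,u)
    x0,y0=max(u[0]-60,0),max(u[1]-50,0); save(cv2.resize(C[0][y0:y0+100,x0:x0+120],None,fx=6,fy=6,interpolation=cv2.INTER_CUBIC),n+"1")
E
```

```text
t: 1.7
ee_pos: [0.5407, -0.2813, 0.0588]
orientation: [-89.8, 0.0, -10.2]
contact_force: [0.1, -0.3, 1.1]
opening: 0.0599
pos [ 540.7 -281.3   58.8] rpy [-8.980e+01  3.000e-02 -1.021e+01] F [ 0.1 -0.3  1.1] t 1.7 open 59.9
d tool now [ -2.3  50.7 -13.5] rv [-0.2   0.79 -0.03]
[-1. 13. -3.] [-0.   0.2 -0. ]
[-1. 13. -3.] [-0.   0.2 -0. ]
[-1. 13. -3.] [-0.   0.2 -0. ]
[-1. 13. -3.] [-0.   0.2 -0. ]
top [383 213]
side [296 319]
```

View pics/side1.png

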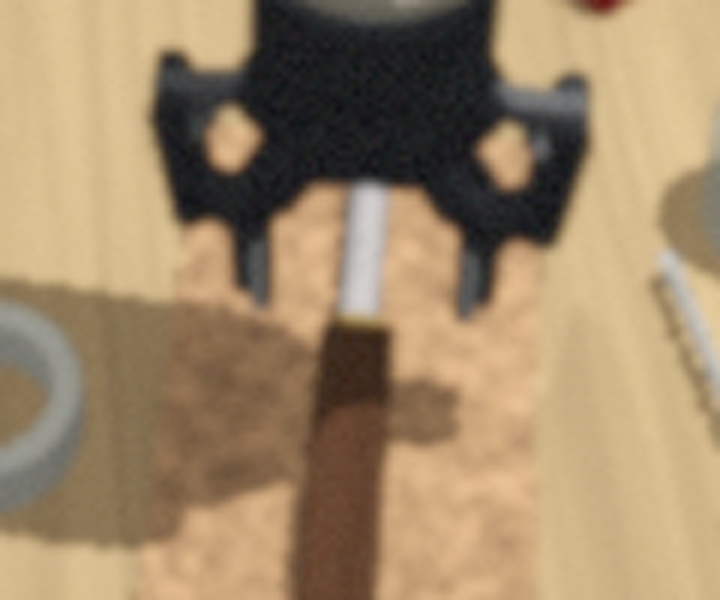

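View pics/top1.png

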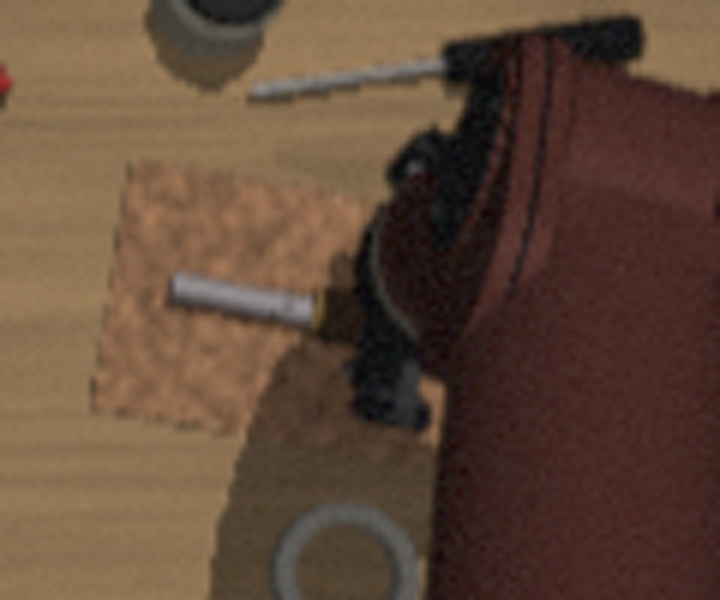

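```bash
python3 -m inch '[[[60,-1,3,-5,0,0.3,0],[60,-1,5,-5,0,0.3,0],[60,0,8,-3,0,0.2,0],[60,0,10,-1,0,0,0],[60,0,10,0,0,0,0],[60,0,8,0,0,0,0],[60,0,4,0,0,0,0],[60,0,0,0,0,0,0]]]'; python3 plan.py 536 -294 8 -11 4
```

```text
t: 2.6
ee_pos: [0.5361, -0.2989, 0.0093]
orientation: [-89.9, -0.2, -11.3]
contact_force: [1.1, -0.0, -0.8]
opening: 0.0601
pos [ 536.1 -298.9    9.3] rpy [-89.93  -0.18 -11.29] F [ 1.1 -0.  -0.8] t 2.6 open 60.1
d tool now [-1.1  1.3  4.8] rv [-0.07 -0.29  0.18]
[-0.  0.  1.] [-0.  -0.1  0. ]
[-0.  0.  1.] [-0.  -0.1  0. ]
[-0.  0.  1.] [-0.  -0.1  0. ]
[-0.  0.  1.] [-0.  -0.1  0. ]
```

```bash
python3 -m inch '[[[60,-0.5,0.5,2,0,0,0],[50,-0.5,0.5,1.5,0,0,0],[40,0,0,0,0,0,0],[30,0,0,0,0,0,0],[20,0,0,0,0,0,0],[10,0,0,0,0,0,0],[10,0,0,0,0,0,0],[10,0,0,0,0,0,0]]]' 80; python3 plan.py 536 -294 8 -11 4
```

```text
t: 3.4
ee_pos: [0.5369, -0.2946, 0.0097]
orientation: [-90.0, -0.3, -11.2]
contact_force: [0.5, -0.3, -1.9]
opening: 0.0244
pos [ 536.9 -294.6    9.7] rpy [-89.96  -0.29 -11.23] F [ 0.5 -0.3 -1.9] t 3.4 open 24.4
d tool now [-1.   1.7  0.5] rv [-0.04 -0.23  0.29]
[-0.  0.  0.] [-0.  -0.1  0.1]
[-0.  0.  0.] [-0.  -0.1  0.1]
[-0.  0.  0.] [-0.  -0.1  0.1]
[-0.  0.  0.] [-0.  -0.1  0.1]
```

```bash
python3 -m inch '[[[10,0,-10,0,0,0,0],[10,0,-18,0,0,0,0],[10,0,-15,5,0,0,0],[10,-10,-8,25,0,-0.5,0],[10,-14,0,35,0,-0.5,0],[10,-14,0,35,0,-0.5,0],[10,-12,0,30,0,-0.5,0],[10,-8,0,15,0,-0.3,0]]]'; python3 plan.py 499.9 -91.4 40 -8.7 4
```

```text
t: 4.2
ee_pos: [0.5064, -0.1388, 0.0678]
orientation: [-90.1, -0.6, -9.2]
contact_force: [-0.2, -0.2, -1.2]
opening: 0.0246
pos [ 506.4 -138.8   67.8] rpy [-90.07  -0.59  -9.15] F [-0.2 -0.2 -1.2] t 4.2 open 24.6
d tool now [-14.2  27.6  45.8] rv [ 0.08 -0.45  0.59]
[-4.  7. 11.] [ 0.  -0.1  0.1]
[-4.  7. 11.] [ 0.  -0.1  0.1]
[-3.  7. 11.] [ 0.  -0.1  0.1]
[-3.  7. 11.] [ 0.  -0.1  0.1]
```

```bash
python3 -m inch '[[[10,-4,5,8,0,-0.1,0.2],[10,-4,5,8,0,-0.1,0.2],[10,-3,6,8,0,-0.1,0.2],[10,-2,6,6,0,-0.1,0],[10,0,5,4,0,0,0],[10,0,3,2,0,0,0],[10,0,0,0,0,0,0],[10,0,0,0,0,0,0]]]'; python3 plan.py 499.9 -91.4 22 -8.7 4
python3 - <<'E'
from h import *
import pickle
for n,(x0,y0) in(("top",(245,180)),("side",(220,190))):
    C=cam(n); pickle.dump(C,open(n+"2.pkl","wb")); save(cv2.resize(C[0][y0:y0+70,x0:x0+120],None,fx=6,fy=6,interpolation=cv2.INTER_CUBIC),n+"2")
E
```

```text
t: 5.0
ee_pos: [0.4991, -0.1009, 0.0352]
orientation: [-90.1, 0.1, -8.9]
contact_force: [0.2, 0.4, -1.0]
opening: 0.0244
pos [ 499.1 -100.9   35.2] rpy [-9.014e+01  6.000e-02 -8.860e+00] F [ 0.2  0.4 -1. ] t 5.0 open 24.4
d tool now [-0.7 13.2  9.5] rv [ 0.14 -0.16 -0.06]
[-0.  3.  2.] [ 0. -0. -0.]
[-0.  3.  2.] [ 0. -0. -0.]
[-0.  3.  2.] [ 0. -0. -0.]
[-0.  3.  2.] [ 0. -0. -0.]
```

View pics/side2.png

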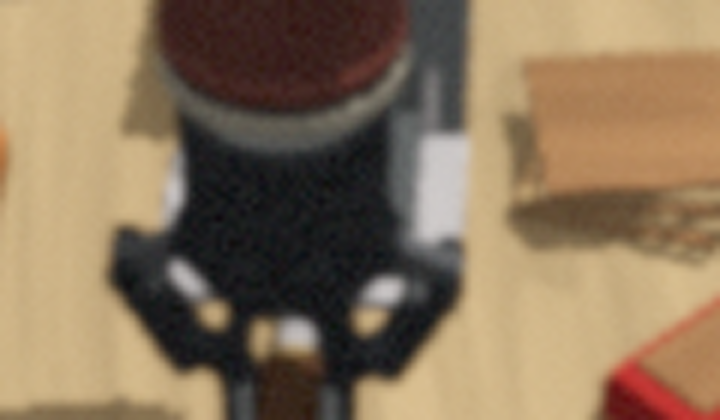

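View pics/top2.png

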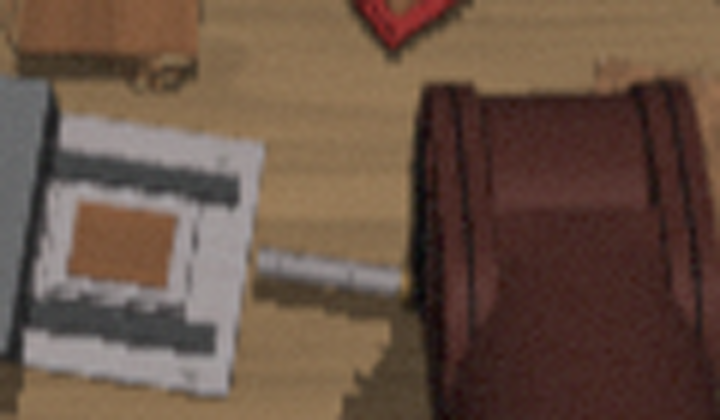

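```bash
python3 - <<'E'
from h import *
import pickle
T=pickle.load(open("top2.pkl","rb"))
t=lambda x,y,z: ray(T,(x+.5)/6-.5+245,(y+.5)/6-.5+180,z)*1000
n=t(258,264,.0425);b=t(402,282,.0425);print(n,b,np.degrees(np.arctan2(*(n-b)[1::-1])),np.linalg.norm(n-b))
o=np.array([515.1,7.4]);d=np.array([np.cos(np.radians(81.3)),np.sin(np.radians(81.3))])
for p in(n,t(198,240,.038)):print((p[:2]-o)@d, (p[:2]-o)@[-d[1],d[0]])
# predicted nose from tcp
p=np.array(observe()["ee_pos"][:2])*1000+105*np.array([np.cos(np.radians(81.1)),np.sin(np.radians(81.1))]);print(p,(p-o)@d,(p-o)@[-d[1],d[0]])
for q in((264,147),(232,397)): q=t(*q,.008); print(q,(q[:2]-o)@d,(q[:2]-o)@[-d[1],d[0]])
for q in((240,190),(215,340)): q=t(*q,.022); print('rail',(q[:2]-o)@d,(q[:2]-o)@[-d[1],d[0]])
E
```

```text
[513.74856783   1.68069251  42.5       ] [504.55988653 -69.44525264  42.5       ] 82.63879391767829 71.71702683741354
-5.857919224741341 0.4707752970004125
25.33832659671901 -7.362801915226785
[515.38682336   2.80375497] -4.499974979259284 -0.9787549280153397
[576.57601512  -2.39446553   8.        ] -0.38285682597315834 -62.2501840211402
[449.54416639  14.53442247   8.        ] -2.863696163293607 65.88069936520368
rail 8.429417711830009 -37.009885953317514
rail 9.762969633194938 39.56376210773336
```

```bash
python3 -m inch '[[[10,0,4,2,0,0,0],[10,0,5,3,0,0,0],[10,0,3,4,0,0,0],[10,0,1,4,0,0,0],[10,0,0,3,0,0,0],[10,0,0,2,0,0,0],[10,0,0,1,0,0,0],[10,0,0,0,0,0,0]]]'; python3 plan.py 504.9 -66.5 22 -8.7 4
```

```text
t: 5.9
ee_pos: [0.5028, -0.0805, 0.0217]
orientation: [-90.1, -0.0, -8.9]
contact_force: [0.5, -1.2, -1.0]
opening: 0.0245
pos [502.8 -80.5  21.7] rpy [-9.014e+01 -2.000e-02 -8.860e+00] F [ 0.5 -1.2 -1. ] t 5.9 open 24.5
d tool now [-0.1 -0.3 14.2] rv [ 0.14 -0.16  0.02]
[-0. -0.  4.] [ 0. -0.  0.]
[-0. -0.  4.] [ 0. -0.  0.]
[-0. -0.  4.] [ 0. -0.  0.]
[-0. -0.  4.] [ 0. -0.  0.]
```

```bash
python3 -m inch '[[[10,0,0,1.5,0,0,0],[10,0,0,1.5,0,0,0],[10,0,0,1.5,0,0,0],[10,0,0,1.5,0,0,0],[10,0,0,1.5,0,0,0],[10,0,0,1.5,0,0,0],[10,0,0,1.5,0,0,0],[10,0,0,1.5,0,0,0]]]'; python3 plan.py 504.9 -66.5 22 -8.7 1
```

```text
t: 6.7
ee_pos: [0.5049, -0.0685, 0.0219]
orientation: [-90.2, -0.0, -8.9]
contact_force: [-0.0, -2.0, -0.2]
opening: 0.0247
pos [504.9 -68.5  21.9] rpy [-9.017e+01 -4.000e-02 -8.930e+00] F [-0.  -2.  -0.2] t 6.7 open 24.7
d tool now [-0.3 -0.1  1.9] rv [ 0.17 -0.23  0.04]
[-0. -0.  2.] [ 0.2 -0.2  0. ]
```

```bash
python3 -m inch '[[[10,0,0,1.5,0,0,0],[10,0,0,1.5,0,0,0],[10,0,0,1.5,0,0,0],[10,0,0,1.5,0,0,0],[10,0,0,1.5,0,0,0],[10,0,0,1.5,0,0,0],[10,0,0,1.5,0,0,0],[10,0,0,1.5,0,0,0]]]'; python3 - <<'E'
from h import *
C=cam("top"); save(cv2.resize(C[0][180:250,245:345],None,fx=7,fy=7,interpolation=cv2.INTER_CUBIC),"top3"); print(observe()["contact_force"])
E
```

```text
t: 7.5
ee_pos: [0.5068, -0.0569, 0.022]
orientation: [-90.2, -0.0, -9.0]
contact_force: [-0.5, -2.5, -0.7]
opening: 0.0247
[-0.35504331 -1.42494813 -1.13796527]
```

View pics/top3.png

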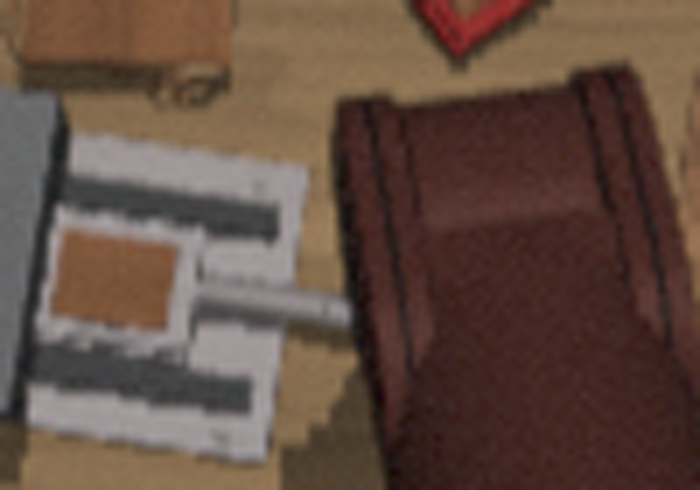

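```bash
python3 -m inch '[[[10,0,0,1.5,0,0,0],[10,0,0,1.5,0,0,0],[10,0,0,1.5,0,0,0],[10,0,0,1.5,0,0,0],[10,0,0,1.5,0,0,0],[10,0,0,1.5,0,0,0],[10,0,0,1.5,0,0,0],[10,0,0,1.5,0,0,0]]]'; python3 plan.py 504.9 -66.5 22 -8.7 1
```

```text
t: 8.35
ee_pos: [0.5089, -0.0439, 0.0219]
orientation: [-90.2, -0.0, -9.0]
contact_force: [0.0, -1.9, -0.5]
opening: 0.0241
pos [508.9 -43.9  21.9] rpy [-9.024e+01 -4.000e-02 -8.990e+00] F [ 0.  -1.9 -0.5] t 8.35 open 24.1
d tool now [ -0.4   0.  -23. ] rv [ 0.24 -0.29  0.04]
[ -0.   0. -23.] [ 0.2 -0.3  0. ]
```

```bash
python3 -m inch '[[[10,0,0,1,0,0,0],[10,0,0,1,0,0,0],[10,0,0,1,0,0,0],[10,0,0,1,0,0,0],[10,0,0,1,0,0,0],[10,0,0,0.7,0,0,0],[10,0,0,0.7,0,0,0],[10,0,0,0.7,0,0,0]]]'; python3 plan.py 504.9 -66.5 22 -8.7 1
```

```text
t: 9.15
ee_pos: [0.5101, -0.0362, 0.0219]
orientation: [-90.2, -0.0, -9.0]
contact_force: [0.1, -2.5, -0.3]
opening: 0.0243
pos [510.1 -36.2  21.9] rpy [-9.024e+01 -5.000e-02 -8.980e+00] F [ 0.1 -2.5 -0.3] t 9.15 open 24.3
d tool now [ -0.4   0.1 -30.8] rv [ 0.25 -0.28  0.05]
[ -0.   0. -31.] [ 0.2 -0.3  0. ]
```

```bash
python3 -m inch '[[[10,0,0,0.7,0,0,0],[10,0,0,0.7,0,0,0],[10,0,0,0.7,0,0,0],[10,0,0,0.7,0,0,0],[10,0,0,0.7,0,0,0],[10,0,0,0.7,0,0,0],[10,0,0,0.7,0,0,0],[10,0,0,0.7,0,0,0]]]'; python3 plan.py 504.9 -66.5 22 -8.7 1
```

```text
t: 9.95
ee_pos: [0.511, -0.0302, 0.0219]
orientation: [-90.2, -0.0, -9.0]
contact_force: [-0.6, -2.1, 0.2]
opening: 0.0246
pos [511.  -30.2  21.9] rpy [-9.025e+01 -4.000e-02 -8.990e+00] F [-0.6 -2.1  0.2] t 9.95 open 24.6
d tool now [ -0.4   0.1 -36.8] rv [ 0.25 -0.29  0.04]
[ -0.   0. -37.] [ 0.2 -0.3  0. ]
```

```bash
python3 -m inch '[[[10,0,0,0.5,0,0,0],[10,0,0,0.5,0,0,0],[10,0,0,0.5,0,0,0],[10,0,0,0.5,0,0,0],[10,0,0,0.5,0,0,0],[10,0,0,0.5,0,0,0],[10,0,0,0.5,0,0,0],[10,0,0,0.5,0,0,0]]]'
```

```text
t: 10.75
ee_pos: [0.5117, -0.026, 0.0219]
orientation: [-90.2, -0.0, -9.0]
contact_force: [-0.6, -1.7, -0.2]
opening: 0.0248
```

```bash
python3 -m inch '[[[10,0,0,0.5,0,0,0],[10,0,0,0.5,0,0,0],[10,0,0,0.5,0,0,0],[10,0,0,0.5,0,0,0],[10,0,0,0.5,0,0,0],[10,0,0,0.5,0,0,0],[10,0,0,0.5,0,0,0],[10,0,0,0.5,0,0,0]]]'
```

```text
t: 11.55
ee_pos: [0.5124, -0.0217, 0.0219]
orientation: [-90.3, -0.0, -9.0]
contact_force: [0.3, -2.1, -0.5]
opening: 0.0245
```

```bash
python3 -m inch '[[[10,0,0,0.5,0,0,0],[10,0,0,0.5,0,0,0],[10,0,0,0.5,0,0,0],[10,0,0,0.5,0,0,0],[10,0,0,0.5,0,0,0],[10,0,0,0.5,0,0,0],[10,0,0,0.5,0,0,0],[10,0,0,0.5,0,0,0]]]'
```

```text
t: 12.35
ee_pos: [0.5131, -0.0174, 0.0219]
orientation: [-90.3, -0.0, -9.0]
contact_force: [-0.2, -1.4, 0.2]
opening: 0.0242
```

```bash
python3 -m inch '[[[10,0,0,0.5,0,0,0],[10,0,0,0.5,0,0,0],[10,0,0,0.5,0,0,0],[10,0,0,0.5,0,0,0],[10,0,0,0.5,0,0,0],[10,0,0,0.5,0,0,0],[10,0,0,0.5,0,0,0],[10,0,0,0.5,0,0,0]]]'; python3 - <<'E'
from h import *
C=cam("top"); save(cv2.resize(C[0][180:250,245:345],None,fx=7,fy=7,interpolation=cv2.INTER_CUBIC),"top4"); print(observe()["contact_force"])
E
```

```text
t: 13.15
ee_pos: [0.5131, -0.0162, 0.0219]
orientation: [-90.4, 0.0, -9.1]
contact_force: [-2.7, -5.0, 1.3]
opening: 0.0243
[-1.9730037  -5.01562443  0.72994123]
```

View pics/top4.png

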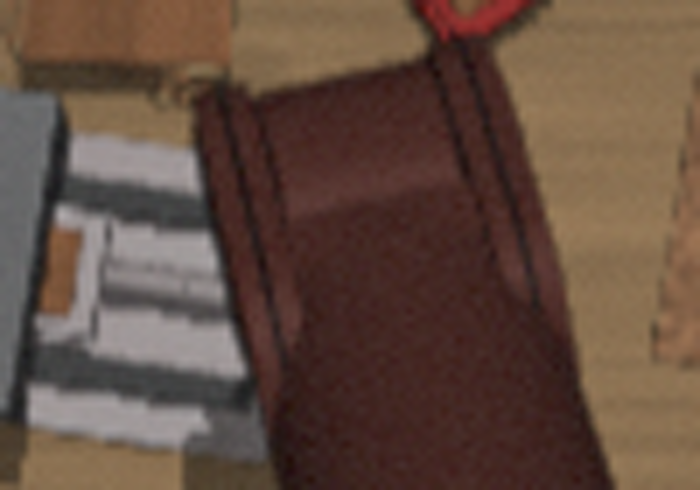

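```bash
python3 -m inch '[[[10,0,0,0.5,0,0,0],[10,0,0,0.6,0,0,0],[10,0,0,0.7,0,0,0],[10,0,0,0.8,0,0,0],[10,0,0,0.8,0,0,0],[10,0,0,0.8,0,0,0],[10,0,0,0.8,0,0,0],[10,0,0,0.8,0,0,0]]]';python3 plan.py 504.9 -66.5 22 -8.7 1
```

```text
t: 14.0
ee_pos: [0.5127, -0.0161, 0.0221]
orientation: [-90.8, 0.1, -9.4]
contact_force: [-1.3, -6.1, 2.7]
opening: 0.0245
pos [512.7 -16.1  22.1] rpy [-90.84   0.12  -9.37] F [-1.3 -6.1  2.7] t 14.0 open 24.5
d tool now [  0.5   0.9 -51. ] rv [ 0.84 -0.67 -0.13]
[  0.   1. -51.] [ 0.8 -0.7 -0.1]
```

```bash
python3 -m inch '[[[10,0,0,-1,0.3,-0.2,0],[10,0,0,-1,0.3,-0.2,0],[10,0,0,-1,0.2,-0.2,0],[10,0,0,0,0,0,0],[10,0,0,0.8,0,0,0],[10,0,0,0.8,0,0,0],[10,0,0,0.7,0,0,0],[10,0,0,0.7,0,0,0]]]';python3 plan.py 504.9 -66.5 22 -8.7 1
```

```text
t: 14.8
ee_pos: [0.5124, -0.0159, 0.0219]
orientation: [-90.0, 0.2, -8.7]
contact_force: [-2.0, -5.7, -0.7]
opening: 0.0244
pos [512.4 -15.9  21.9] rpy [-89.97   0.16  -8.73] F [-2.  -5.7 -0.7] t 14.8 open 24.4
d tool now [  0.3  -0.1 -51.1] rv [-0.03 -0.03 -0.16]
[  0.  -0. -51.] [-0.  -0.  -0.2]
```

```bash
python3 -m inch '[[[10,0,0,0.8,0,0,0],[10,0,0,0.9,0,0,0],[10,0,0,1,0,0,0],[10,0,0,1,0,0,0],[10,0,0,1.1,0,0,0],[10,0,0,1.1,0,0,0],[10,0,0,1.1,0,0,0],[10,0,0,1.1,0,0,0]]]';python3 plan.py 504.9 -66.5 22 -8.7 1
```

```text
t: 15.6
ee_pos: [0.5119, -0.0159, 0.0224]
orientation: [-90.5, 0.3, -9.1]
contact_force: [-2.6, -6.8, 2.6]
opening: 0.0243
pos [511.9 -15.9  22.4] rpy [-90.55   0.31  -9.07] F [-2.6 -6.8  2.6] t 15.6 open 24.3
d tool now [  1.    0.9 -51. ] rv [ 0.54 -0.37 -0.31]
[  1.   1. -51.] [ 0.5 -0.4 -0.3]
```

```bash
python3 -m inch '[[[10,0.3,0,-2,0.2,0,0.1],[10,0.3,0,-4,0.2,0,0.1],[10,0.3,0,-10,0.1,0,0.1],[10,0,0,-18,0,0,0],[10,0,-2,-25,0,0,0],[10,0,-6,-25,0,0,0],[10,2,-8,-20,0,0,0],[10,2,-8,-10,0,0,0]]]';python3 plan.py 536.9 -294.6 40 -11.2 6
python3 - <<'E'
from h import *
for n,(x0,y0) in(("top",(245,180)),("side",(220,190))):
    C=cam(n); save(cv2.resize(C[0][y0:y0+80,x0:x0+110],None,fx=7,fy=7,interpolation=cv2.INTER_CUBIC),n+"5")
print(observe()["contact_force"])
E
```

```text
t: 16.4
ee_pos: [0.4982, -0.1318, 0.0458]
orientation: [-89.7, 0.7, -8.8]
contact_force: [-0.2, 0.3, -1.3]
opening: 0.0246
pos [ 498.2 -131.8   45.8] rpy [-89.72   0.7   -8.78] F [-0.2  0.3 -1.3] t 16.4 open 24.6
d tool now [  63.1    4.3 -155.1] rv [-0.26  2.41 -0.7 ]
[ 11.   1. -26.] [-0.   0.4 -0.1]
[ 11.   1. -26.] [-0.   0.4 -0.1]
[ 11.   1. -26.] [-0.   0.4 -0.1]
[ 11.   1. -26.] [-0.   0.4 -0.1]
[ 11.   1. -26.] [-0.   0.4 -0.1]
[ 11.   1. -25.] [-0.   0.4 -0.1]
[-0.824892   -0.15293521 -1.55782543]
```

View pics/top5.png

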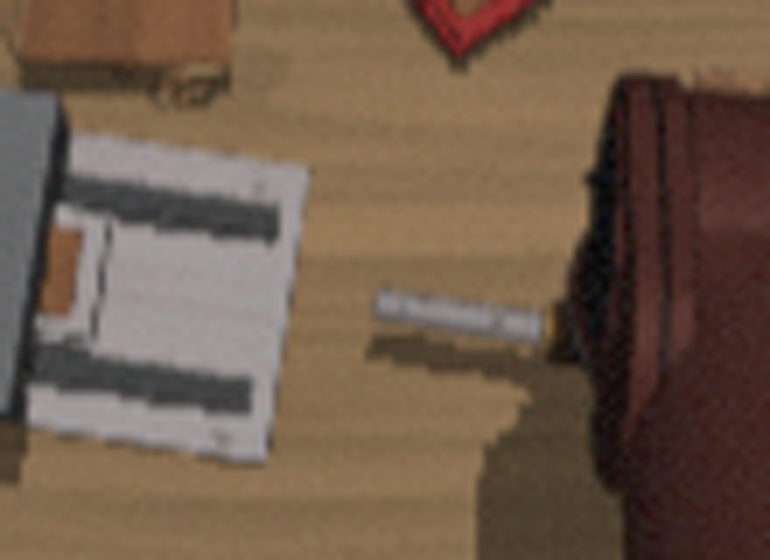

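```bash
python3 -m inch '[[[10,6,-1,-12,0,0.4,-0.1],[10,10,0,-24,0,0.4,-0.1],[10,12,0,-28,0,0.4,-0.1],[10,12,0,-28,0,0.4,-0.1],[10,10,0,-24,0,0.4,-0.1],[10,7,0,-16,0,0.3,-0.1],[10,4,0,-8,0,0.2,0],[10,0,0,0,0,0,0]]]';python3 plan.py 536.9 -294.6 10 -11.2 6
```

```text
t: 17.3
ee_pos: [0.5402, -0.2801, 0.0443]
orientation: [-89.6, -0.0, -10.9]
contact_force: [0.2, 0.1, -0.9]
opening: 0.0244
pos [ 540.2 -280.1   44.3] rpy [-8.957e+01 -2.000e-02 -1.088e+01] F [ 0.2  0.1 -0.9] t 17.3 open 24.4
d tool now [ -0.6  34.2 -15.1] rv [-0.43  0.32  0.02]
[-0.  6. -3.] [-0.1  0.1  0. ]
[-0.  6. -3.] [-0.1  0.1  0. ]
[-0.  6. -3.] [-0.1  0.1  0. ]
[-0.  6. -2.] [-0.1  0.1  0. ]
[-0.  6. -2.] [-0.1  0.1  0. ]
[-0.  6. -2.] [-0.1  0.1  0. ]
```

```bash
python3 -m inch '[[[10,0,3,-2,-0.1,0.1,0],[10,0,6,-4,-0.1,0.1,0],[10,0,8,-4,-0.1,0.1,0],[10,0,7,-3,-0.1,0,0],[10,0,4,-2,0,0,0],[10,0,2,0,0,0,0],[10,0,0,0,0,0,0],[10,0,0,0,0,0,0]]]';python3 plan.py 536.9 -294.6 10 -11.2 6
python3 - <<'E'
from h import *
for n,(x0,y0) in(("top",(330,180)),("side",(230,280))):
    C=cam(n); save(cv2.resize(C[0][y0:y0+100,x0:x0+110],None,fx=6,fy=6,interpolation=cv2.INTER_CUBIC),n+"6")
E
```

```text
t: 18.1
ee_pos: [0.537, -0.2904, 0.0107]
orientation: [-89.9, 0.1, -10.9]
contact_force: [0.9, -1.1, -1.1]
opening: 0.0243
pos [ 537.  -290.4   10.7] rpy [-89.86   0.11 -10.88] F [ 0.9 -1.1 -1.1] t 18.1 open 24.3
d tool now [ 0.7  0.7 -4.2] rv [-0.14  0.32 -0.11]
[ 0.  0. -1.] [-0.   0.1 -0. ]
[ 0.  0. -1.] [-0.   0.1 -0. ]
[ 0.  0. -1.] [-0.   0.1 -0. ]
[ 0.  0. -1.] [-0.   0.1 -0. ]
[ 0.  0. -1.] [-0.   0.1 -0. ]
[ 0.  0. -1.] [-0.   0.1 -0. ]
```

View pics/side6.png

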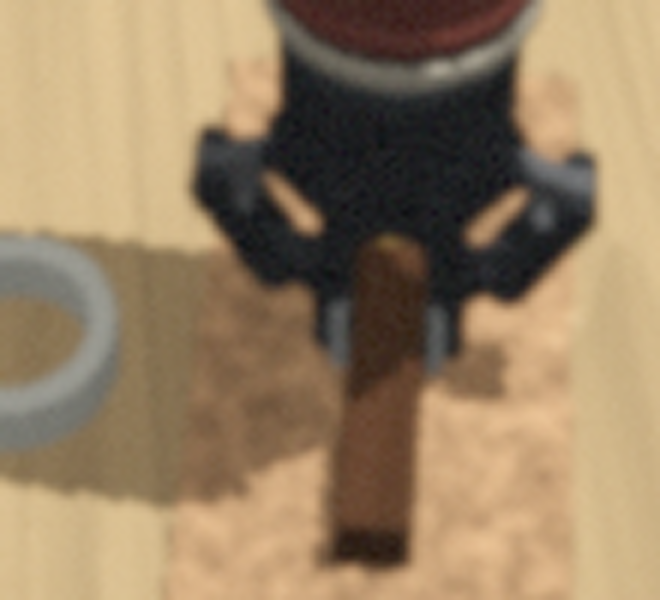

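```bash
python3 -m inch '[[[10,0,0.5,-1,0,0,0],[10,0,0.5,0,0,0,0],[10,0,0.5,0,0,0,0],[10,0,0,0,0,0,0],[10,0,0,0,0,0,0],[28,0,0,0,0,0,0],[32,0,0,0,0,0,0],[40,0,0,0,0,0,0]]]';python3 plan.py 536.9 -294.6 100 -11.2 6
```

```text
t: 19.0
ee_pos: [0.5379, -0.2917, 0.0105]
orientation: [-89.9, -0.0, -10.9]
contact_force: [-0.5, -0.2, 0.8]
opening: 0.04
pos [ 537.9 -291.7   10.5] rpy [-8.990e+01 -3.000e-02 -1.087e+01] F [-0.5 -0.2  0.8] t 19.0 open 40.0
d tool now [ -0.4 -89.6  -2.8] rv [-0.1   0.33  0.03]
[ -0. -15.  -0.] [-0.   0.1  0. ]
[ -0. -15.  -0.] [-0.   0.1  0. ]
[ -0. -15.  -0.] [-0.   0.1  0. ]
[ -0. -15.  -0.] [-0.   0.1  0. ]
[ -0. -15.  -0.] [-0.   0.1  0. ]
[ -0. -15.  -0.] [-0.   0.1  0. ]
```

Released; rise straight up.

```bash
python3 -m inch '[[[50,0,0,0,0,0,0],[60,0,-3,0,0,0,0],[60,0,-8,0,0,0,0],[60,0,-15,0,0,0,0],[60,0,-25,0,0,0,0],[60,0,-30,0,0,0,0],[60,0,-30,0,0,0,0],[60,0,-20,0,0,0,0]]]'; python3 -m inch '[[[60,0,-10,-20,0,0,0],[60,0,-5,-40,0,0,0],[60,0,0,-48,0,0,0],[60,0,0,-48,0,0,0],[60,0,0,-40,0,0,0],[60,0,0,-20,0,0,0],[60,0,0,0,0,0,0],[60,0,0,0,0,0,0]]]'
python3 - <<'E'
from h import *
import pickle
for n in("top","side"):
    C=cam(n); save(C[0],n+"7"); pickle.dump(C,open(n+"7.pkl","wb"))
    if n=="top": save(cv2.resize(C[0][160:260,185:445],None,fx=3,fy=3,interpolation=cv2.INTER_CUBIC),n+"7z")
E
```

```text
t: 19.8
ee_pos: [0.5366, -0.291, 0.1491]
orientation: [-89.8, 0.1, -10.8]
contact_force: [0.5, 0.1, 0.4]
opening: 0.06
t: 20.6
ee_pos: [0.4993, -0.5103, 0.1834]
orientation: [-90.2, -0.9, -10.5]
contact_force: [-0.5, 0.7, 0.4]
opening: 0.06
```

View pics/side7.png

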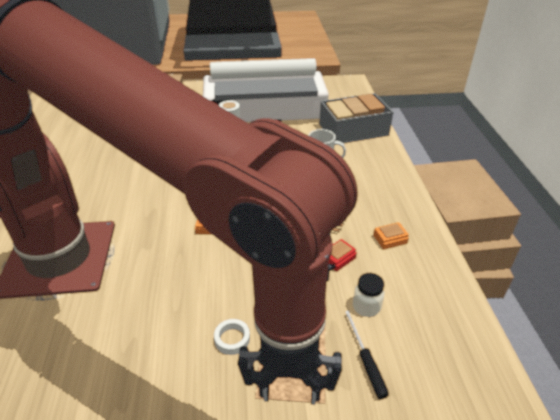

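View pics/top7z.png

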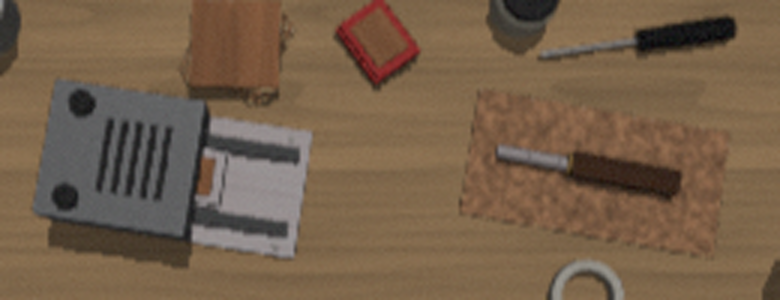

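```bash
python3 - <<'E'
from h import *
import pickle
A=pickle.load(open("top0.pkl","rb"))[0];B=pickle.load(open("top7.pkl","rb"))[0]
d=cv2.absdiff(cv2.GaussianBlur(A,(5,5),1),cv2.GaussianBlur(B,(5,5),1)).max(2)
n,l,s,c=cv2.connectedComponentsWithStats((d>25).astype(np.uint8))
print([(list(map(int,x[:5]))) for x in s[1:] if x[4]>4])
C=pickle.load(open("top7.pkl","rb"))
t=lambda x,y,z: ray(C,(x+.5)/3-.5+185,(y+.5)/3-.5+160,z)*1000
o=np.array([515.1,7.4]);u=np.array([np.cos(np.radians(81.3)),np.sin(np.radians(81.3))])
print("rear jig x",(t(220,180,.038)[:2]-o)@u)
n,b=t(498,152,.02),t(678,183,.03); print("bar",n,b,np.linalg.norm(n-b))
E
```

```text
[[315, 174, 245, 246, 24348], [251, 213, 25, 21, 367], [504, 340, 4, 4, 11], [509, 387, 51, 33, 884], [284, 394, 13, 12, 49], [257, 398, 9, 11, 31], [310, 404, 3, 4, 6], [293, 410, 11, 10, 37]]
rear jig x 83.03397185477021
bar [ 555.24449638 -190.03121275   20.        ] [ 522.2378869  -367.68911951   30.        ] 180.9744957250161
```

```bash
python3 -c "
from plant import *
print(finish_job(), observe()['t'])"
```

```text
the job is handed in; nothing more can be done
the job is handed in; nothing more can be done
```

I tapped the carrier home against the hidden stop, laid the bar flat on its cork mat again, released it and handed the job in at about 21 s of the 61 s. `finish_job` gives no verdict, so what follows is from my own readings.

- **Pushing:** I gripped the bar across its handle at 80 N and pushed the carrier in steps of 1.5 mm, reduced to 0.5 mm as it neared the stop. It slid at about 2 N.
- **Finding the stop:** The push force then rose to about 5–6 N and the carrier stopped moving. I backed off and tapped again, and it stopped at the same place to within about 0.3 mm. A last push to about 7 N moved it no further. All the forces I read stayed below the 10 N safe limit, though they are read only at the end of each 0.8 s move, so a brief peak in between would not show.
- **Carrier:** The last top picture puts its rear at about jig x = 83 mm. That puts the stop at about 150–153 mm, inside its 135–160 mm range.
- **Bar:** It lies on the mat within about 3 mm of where it started, with the gripper open and clear of it.
- **Other things on the bench:** Comparing the top pictures from before and after, only the carrier changed, apart from one large area where the arm and its shadow had moved. That area covers the mat, jar, tape and screwdriver; by eye, in the last top or side picture, they stand where they did at the start.
- **Disagreements:** My position estimates differ by 2–3 mm between views. There was also about 2 N of sideways force at the stop, which I took to be the carrier settling in its side play.

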